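# Make up the filter kit and the fry kit

## Robot

A 6-joint arm with a two-finger parallel gripper is mounted at the origin on the work surface. World frame = base frame: x ahead of the robot, y to its left, z up, the work surface at z = 0. Lengths are in m, angles in rad, forces in N, time in s.
With the tool pointing down it reaches from about 0.35 to 0.775 m from the base axis. Payload 5.5 kg.
Tool frame: the origin (TCP) lies midway between the tips of the shut fingers; the grasp point (between the pads) lies 19 mm behind it; z points along the fingers, x is the direction in which the jaws open and shut, and the axes are right-handed (so a half turn about z gives the same grasp; the last joint's range is limited). The gripper opens to 85 mm and grips with 20 to 120 N. Pads are 22 mm wide; open, the fingers measure 114 mm over their backs; the gripper's body (76 mm by 85 mm) begins 54 mm behind the grasp point. The pads swing forward as they close: fully open they stand 13 mm farther back than shut.
Start: joints at [-0.14, 0.313, 0.046, 1.304, 0, 1.431], TCP at [0.575, -0, 0.231] pointing down, gripper open.
Joint ranges: [-2.76, 2.76], [-0.86, 1.69], [-1.03, 1.26], [-2.2, 2.34], [-1.47, 1.5], [-3.14, 3.14]. Speed limits (rad/s): [2.57, 2.57, 3.14, 3.14, 3.14, 3.14].

## Interface

Orientations are given as a unit quaternion [w, x, y, z].
In Python, from workcell import env gives the robot as it stands. The module is installed in compiled form; this text tells all that it offers.
- The arm moves only by the tool apply_moves, never from a script. Its argument "moves" is a list of rows, each a list of 3 entries, a list of its own where there are three numbers: the shift along the tool's x, y, z in cm, then the turn about the tool's z in degrees, then the opening, from 0 (shut) to 1 (fully open). In form: [[[x, y, z], yaw, gripper], ...]. A call has exactly 10 rows; each row is the pose to reach, as a shift and turn from the pose commanded when the call began, along the tool's axes at that moment; what a row does not reach only later rows make up. A row lasts 1/8 s, in which the tool goes at most 62.5 mm and 10.7 degrees, less where a joint would pass 70% of its speed; a pose out of reach is approached as far as the arm can. A call with a gripper value outside its range is refused whole. The fingers move at their own pace and stop on an object; "squeeze" is the grip in N (left out, the last holds). Time passes only in rows, so rows that repeat a pose let the fingers close, or fill a call up. It gives the time, the measured TCP pose, the force and the opening at its end, in the units of the state.
- env.get_state(): the state, without advancing time (a new reading comes with each control period).
- env.read_camera(name): name is "scene" or "side" or "wrist"; returns a dict with "pixels" (480x640x3 uint8, red, green, blue), "fov_y" (degrees; the focal length in pixels is half the picture's height over the tangent of half this angle, whatever the lens; pixels are square), "cx", "cy" (the principal point, pixels), "world_from_camera" (4x4, takes a point from camera to world coordinates); the wrist camera has in their place "hand_eye" (4x4, takes a point from camera to tool coordinates, whose origin is the TCP and whose axes are the tool frame's). Camera axes: x right, y down, z forward; pixel columns grow to the right and rows downward; lengths in m; the calibration is good to about 2 mm. A picture is of the moment at which its call begins: read the wrist's pose just before it. There is no depth.
- env.hand_in(): hands the job in, once; it reports no verdict.
The state is a dict: "clock": time; "joint_pos": joint angles; "qvel": joint speeds; "tau": joint torques, N m; "tcp_pos": TCP position; "orientation": TCP orientation; "wrist_force": force on the tool from outside, world axes, zero at the start; "ft_torque": the same for the moment, N m; "finger_gap": finger opening in m.
Only numpy, scipy, OpenCV 4.12 (cv2) and the standard library are available. Lean on these libraries where they do the work, as an engineer would, in place of code of your own. Each camera call takes 0.05 s, during which the arm holds its last target.

## Task

Make up two aquarium kits from the stock on the shelf: the grey ceramic ring media jar, the black algae scraper and the blue filter cartridge go into the white bin, and the green food pot and the red-capped dropper bottle go into the yellow breeder box. Give each thing a compartment of its own, any one in the right container, standing upright on its foot on the compartment's floor. Leave the black jar, the amber bottle and the orange tub where they are.

Things in the scene. Friction and masses are not known exactly. Their poses are not given: they have to be found in the camera images.
- white_bin: The white plastic tilt-out bin, taken off the cabinet door: a shallow open tray. It is fixed, stands level on the work surface and is 113 mm deep (its x) and 256 mm long (its y), with outer and dividing walls 4 mm thick, all 24 mm high over the work surface, and a floor 4 mm thick. Three equal compartments lie in a row along its y, each 105 mm (x) by 80 mm (y) inside, with centres at x = 0, y = -84, 0 and +84 mm. The origin is the centre of its underside; z points up.
- breeder_box: The yellow plastic fry breeder box: a shallow open tray. It is fixed, stands level on the work surface and is 113 mm deep (its x) and 172 mm long (its y), with outer and dividing walls 4 mm thick, all 24 mm high over the work surface, and a floor 4 mm thick. Two equal compartments lie in a row along its y, each 105 mm (x) by 80 mm (y) inside, with centres at x = 0, y = -42 and +42 mm. The origin is the centre of its underside; z points up.
- media_jar_center (a point): Ceramic ring media jar: upright grey cylinder with pale ring-shaped media on its side, 52 mm diameter (lid 50 mm, from 56 mm up), 72 mm high, grey lid with a small pale ring mark. The point is its centre, 36 mm above its foot. z points up.
- scraper_grip (a point): Black algae scraper: a flat base 75 mm (x) by 55 mm (y) by 14 mm high, and above it a grip bar along y, 55 mm long, 22 mm wide (x) and 20 mm high, with its top 58 mm above the foot. The point is the centre of the grip bar, 48 mm above the foot and over the middle of the base; grip it across x. z points up.
- cartridge_center (a point): Blue filter cartridge with white end frames: an upright block 30 mm (x) by 50 mm (y) by 70 mm high. The point is its centre, 35 mm above its foot; grip it across x. z points up.
- food_pot_center (a point): Green fry food pot with a green lid and a plain pale band round it: upright cylinder 42 mm diameter (lid 44 mm, from 46 mm up), 60 mm high. The point is its centre, 30 mm above its foot. z points up.
- dropper_center (a point): White dropper bottle with a pointed red cap: upright cylinder 32 mm diameter and 56 mm high, with the cap (20 mm wide at its foot) on top, 78 mm in all. The point is half-way up, 39 mm above its foot. z points up.
- carbon_jar_center (a point): Bystander, to be left alone: black jar with a white lid, 52 mm diameter, 72 mm high. The point is its centre, 36 mm above its foot.
- amber_center (a point): Bystander, to be left alone: amber bottle with a black cap, 44 mm diameter, 82 mm high. The point is half-way up, 41 mm above its foot.
- salt_center (a point): Bystander, to be left alone: low orange tub with an orange lid, 50 mm diameter, 48 mm high. The point is its centre, 24 mm above its foot.
There are look-alikes about, which are no part of the job. What is shaped like the part that bears scraper_grip but purple is not meant. Leave any pink look-alike of the part that bears cartridge_center alone.

How it is judged:
By the outcome, as a careful person would: the job done as asked, in the order asked, and still so for the second after the job is handed in, with the robot touching nothing.
It also fails if it takes over 141 s, if anything falls off the work surface, if the arm or the gripper's body presses on something with over 40 N, if the wrist force passes 120 N, or if a joint passes its speed limit or range.

## Working session

There is one attempt and no reset: what is moved stays moved. The work goes in short steps, Python scripts to look and compute and a tool call to move; the robot and the scene stay as the last step left them, time stands still between calls to the robot, and variables do not carry over. Pictures are saved under pics/ and viewed, and the job is handed in when it is done.

Besides the shell and the picture viewer there is one more tool, called after "Emit:" by a JSON object that holds its "op" and its "data". apply_moves: Moves the arm, as the interface text tells. Its arguments: {"type":"object","properties":{"moves":{"type":"array","items":{"type":"array"}},"squeeze":{"type":"number"}},"required":["moves"]}

```bash
mkdir -p pics; python3 - <<'E'
from workcell import env
import cv2,numpy as np
s=env.get_state();print(s)
for n in ["scene","side","wrist"]:
    c=env.read_camera(n)
    cv2.imwrite(f"pics/{n}0.png",c["pixels"][:,:,::-1])
    print(n,{k:v for k,v in c.items() if k!="pixels"})
E
```

```text
{'clock': 0.0, 'joint_pos': array([-1.39633706e-01,  3.14035586e-01,  4.49494236e-02,  1.30360565e+00,
        8.43257453e-06,  1.43120978e+00]), 'qvel': array([-0.00084374, -0.00074824,  0.00054247,  0.00053977,  0.00032604,
       -0.00018335]), 'tau': array([-2.90074182e-03, -4.80629075e+01,  2.98531097e+01,  1.95313990e-02,
       -3.83516899e-04, -4.27451073e-05]), 'tcp_pos': array([5.74472251e-01, 4.77208796e-05, 2.30376781e-01]), 'orientation': array([-1.36060496e-04,  9.99999551e-01, -2.35833036e-05, -9.37935882e-04]), 'wrist_force': array([ 0.20830159,  0.43061545, -0.24800631]), 'ft_torque': array([ 0.01933834,  0.0396441 , -0.01258331]), 'finger_gap': 0.08516002797563134}
scene {'fov_y': 51.43919900638397, 'cx': 319.20424857965685, 'cy': 235.78753182698156, 'world_from_camera': array([[-0.14541796,  0.78000015, -0.60864881,  1.09207677],
       [ 0.98927836,  0.10624671, -0.10019964,  0.10323787],
       [-0.0134888 , -0.61669393, -0.78708745,  0.89401778],
       [ 0.        ,  0.        ,  0.        ,  1.        ]])}
side {'fov_y': 51.737602743526416, 'cx': 326.7868067878626, 'cy': 236.38000613432678, 'world_from_camera': array([[ 0.95706258, -0.15671216,  0.24386986,  0.18643098],
       [-0.2892573 , -0.46110863,  0.83887368, -0.97986208],
       [-0.01901121, -0.87339575, -0.48663995,  0.66279383],
       [ 0.        ,  0.        ,  0.        ,  1.        ]])}
wrist {'fov_y': 61.50546840931539, 'cx': 321.69270392522236, 'cy': 238.3536817243821, 'hand_eye': array([[ 9.99999467e-01, -6.63226287e-04, -7.91668003e-04,
        -3.75740358e-04],
       [ 8.65431206e-04,  9.56447883e-01,  2.91901865e-01,
        -7.46913536e-02],
       [ 5.63592195e-04, -2.91902394e-01,  9.56447947e-01,
        -1.43276326e-01],
       [ 0.00000000e+00,  0.00000000e+00,  0.00000000e+00,
         1.00000000e+00]])}
```

View pics/scene0.png

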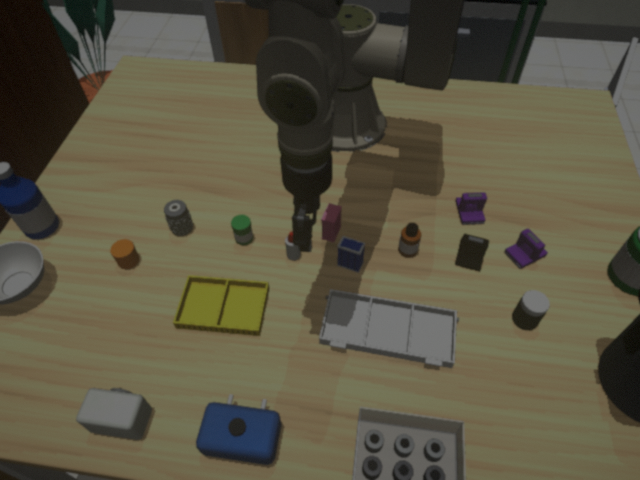

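View pics/side0.png

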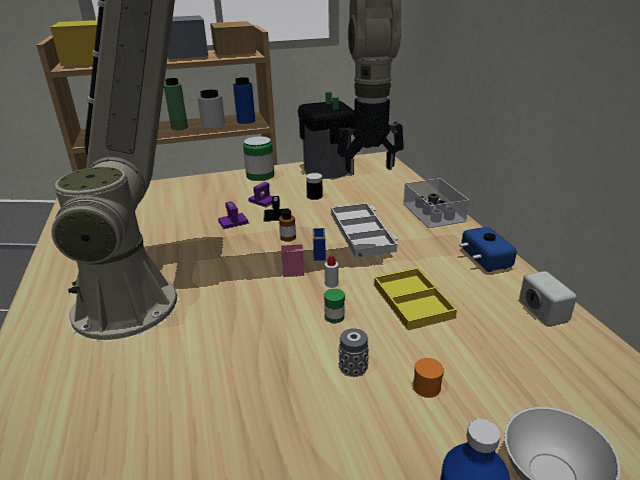

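View pics/wrist0.png

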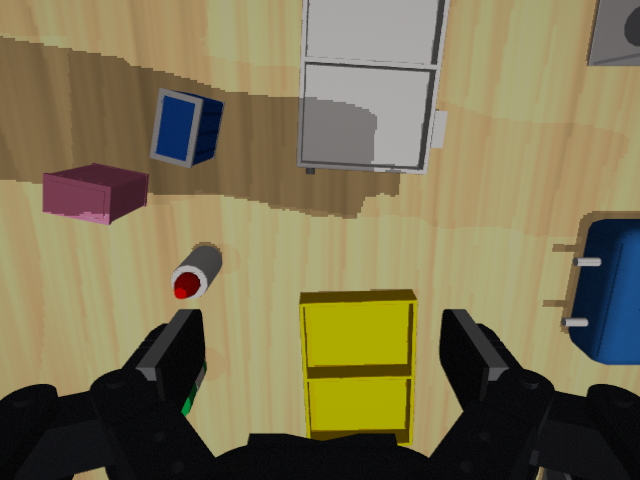

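```bash
python3 - <<'E'
import cv2
i=cv2.imread("pics/scene0.png")
i=cv2.convertScaleAbs(i,alpha=1.6)
cv2.imwrite("pics/s_a.png",cv2.resize(i[190:340,90:290],None,fx=4,fy=4,interpolation=cv2.INTER_CUBIC))
cv2.imwrite("pics/s_b.png",cv2.resize(i[180:330,280:480],None,fx=4,fy=4,interpolation=cv2.INTER_CUBIC))
cv2.imwrite("pics/s_c.png",cv2.resize(i[220:370,310:510],None,fx=4,fy=4,interpolation=cv2.INTER_CUBIC))
i=cv2.convertScaleAbs(cv2.imread("pics/side0.png"),alpha=1.3)
cv2.imwrite("pics/d_a.png",cv2.resize(i[180:330,210:410],None,fx=4,fy=4,interpolation=cv2.INTER_CUBIC))
cv2.imwrite("pics/d_b.png",cv2.resize(i[250:400,270:470],None,fx=4,fy=4,interpolation=cv2.INTER_CUBIC))
E
```

```text
(no output)
```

View pics/s_a.png

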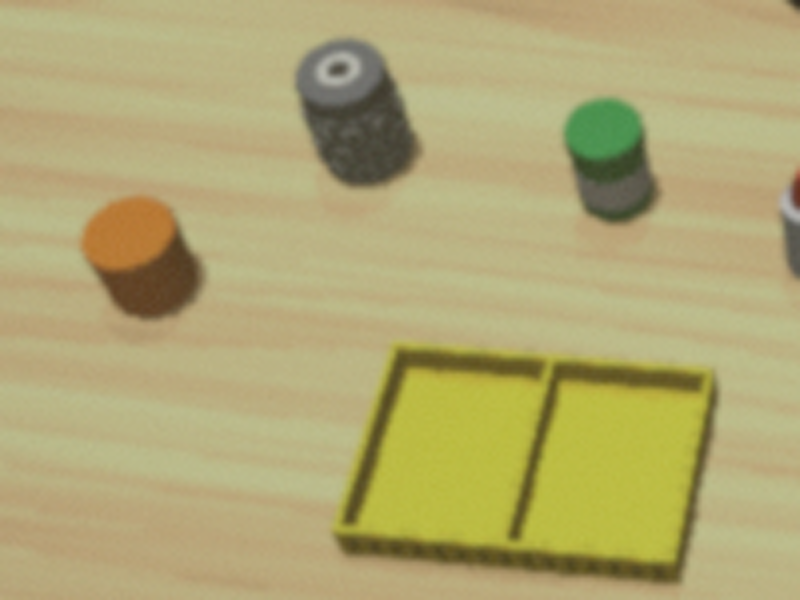

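View pics/s_b.png

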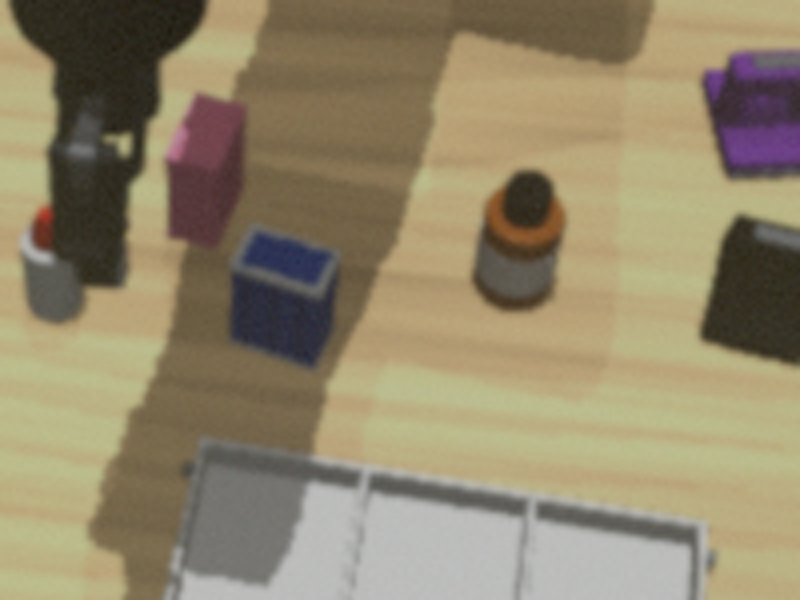

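View pics/s_c.png

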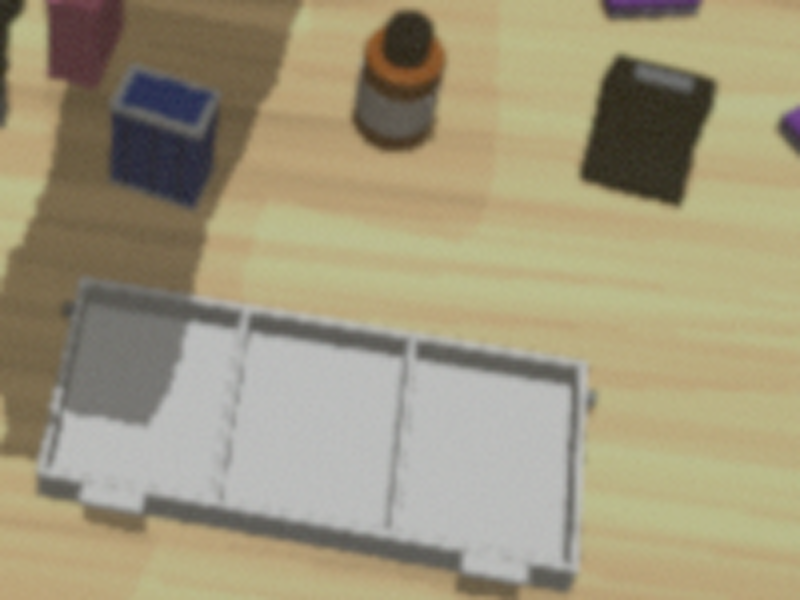

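View pics/d_a.png

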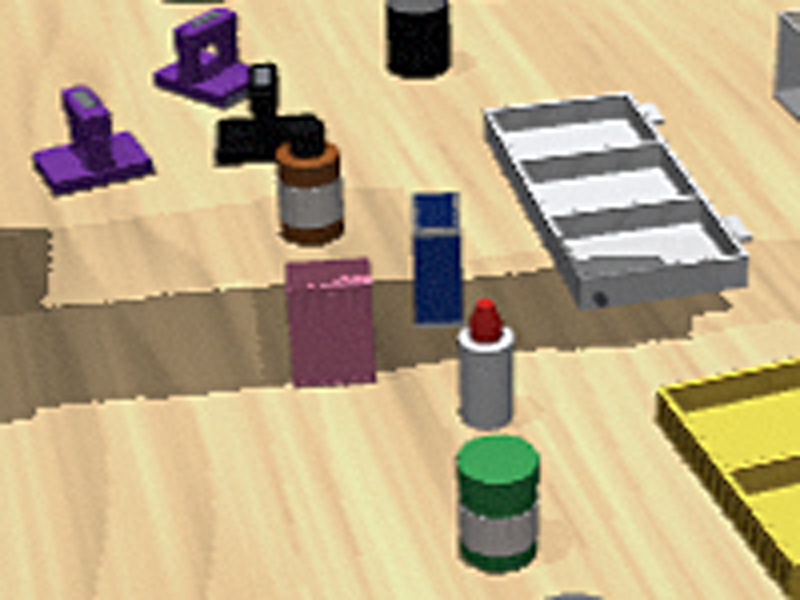

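View pics/d_b.png

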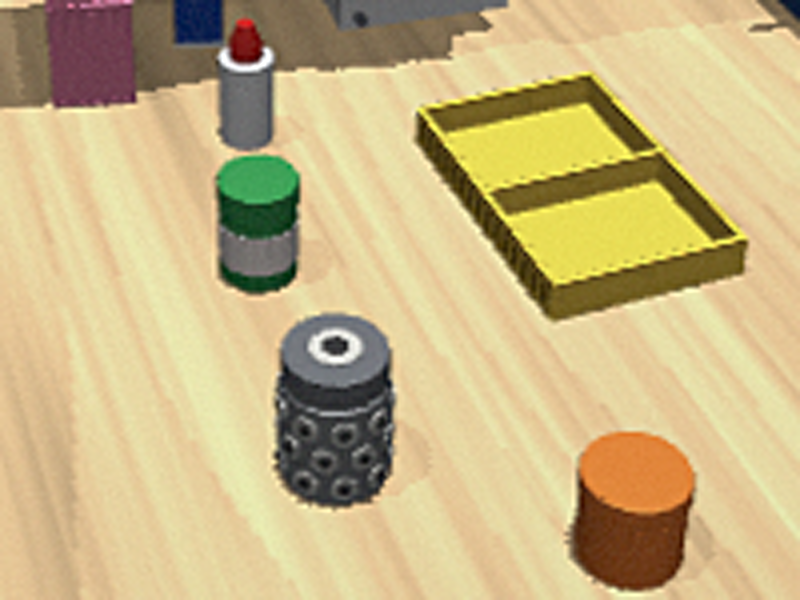

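```bash
cat > h.py <<'E'
import numpy as np, cv2
from scipy.spatial.transform import Rotation as R
from workcell import env
SC=dict(fov_y=51.43919900638397,cx=319.20424857965685,cy=235.78753182698156,T=np.array([[-0.14541796,0.78000015,-0.60864881,1.09207677],[0.98927836,0.10624671,-0.10019964,0.10323787],[-0.0134888,-0.61669393,-0.78708745,0.89401778],[0,0,0,1]]))
SD=dict(fov_y=51.737602743526416,cx=326.7868067878626,cy=236.38000613432678,T=np.array([[0.95706258,-0.15671216,0.24386986,0.18643098],[-0.2892573,-0.46110863,0.83887368,-0.97986208],[-0.01901121,-0.87339575,-0.48663995,0.66279383],[0,0,0,1]]))
HE=np.array([[9.99999467e-01,-6.63226287e-04,-7.91668003e-04,-3.75740358e-04],[8.65431206e-04,9.56447883e-01,2.91901865e-01,-7.46913536e-02],[5.63592195e-04,-2.91902394e-01,9.56447947e-01,-1.43276326e-01],[0,0,0,1]])
def WR(tcp,q):
    T=np.eye(4);T[:3,:3]=R.from_quat(np.r_[q[1:],q[0]]).as_matrix();T[:3,3]=tcp
    return dict(fov_y=61.50546840931539,cx=321.69270392522236,cy=238.3536817243821,T=T@HE)
def F(c): return 240/np.tan(np.radians(c['fov_y']/2))
def pt(c,uv,z):
    f=F(c);d=c['T'][:3,:3]@np.array([(uv[0]-c['cx'])/f,(uv[1]-c['cy'])/f,1]);o=c['T'][:3,3]
    return o+d*(z-o[2])/d[2]
def px(c,p):
    q=np.linalg.inv(c['T'])@np.r_[p,1];return np.array([c['cx'],c['cy']])+F(c)*q[:2]/q[2]
def shot(name,fn):
    s=env.get_state();c=env.read_camera(name);cv2.imwrite('pics/'+fn,c['pixels'][:,:,::-1]);
    return s,c
E
python3 - <<'E'
from h import *
np.set_printoptions(precision=4,suppress=True)
def cr(o,uv): return [o[0]+(uv[0]+.5)/4-.5,o[1]+(uv[1]+.5)/4-.5]
W0=WR([.57447,0,.23038],[-1.36e-4,1,-2.4e-5,-9.38e-4])
a=(90,190);c=(310,220);da=(210,180);db=(270,250)
print('jar sc',pt(SC,cr(a,(342,72)),.072),'sd',pt(SD,cr(db,(336,350)),.072))
print('pot sc',pt(SC,cr(a,(604,129)),.06),'sd',pt(SD,cr(da,(499,460)),.06),pt(SD,cr(db,(258,180)),.06))
print('salt',pt(SC,cr(a,(132,232)),.048), pt(SD,cr(db,(636,472)),.048))
print('dropper sd tip',pt(SD,cr(da,(485,303)),.078),'wr tip',pt(W0,(181,293),.078), 'foot sd', pt(SD,cr(da,(487,413)),0))
for n,P in [('breeder',[(396,346),(714,370),(676,562),(336,534)])]:
    for q in P: print(n,pt(SC,cr(a,q),.024))
for q in [(80,282),(587,362),(575,572),(40,480)]: print('bin',pt(SC,cr(c,q),.024))
for q in [(134,66),(218,94),(200,132),(110,104)]: print('cart',pt(SC,cr(c,q),.07))
for q in [(160,88),(201,98),(188,166),(150,156)]: print('cartw',pt(W0,q,.07))
for q in [(622,56),(715,80)]: print('scr top back',pt(SC,cr(c,q),.058))
for q in [(635,68),(695,90)]: print('scr mark',pt(SC,cr(c,q),.058))
for q in [(582,182),(682,206)]: print('scr base front',pt(SC,cr(c,q),0.0),pt(SC,cr(c,q),0.014))
print('scr sd grip', pt(SD,cr(da,(263,70)),.058), pt(SD,cr(da,(263,77)),.058))
for q in [(216,163),(217,115),(323,120),(322,163)]: print('scr sd base',pt(SD,cr(da,q),.014),pt(SD,cr(da,q),0))
for q in [(303,300),(416,296)]: print('breeder w',pt(W0,q,.024))
for q in [(298,168),(425,173)]: print('bin w',pt(W0,q,.024))
for q in [(301,298),(416,291),(410,443),]: print('breeder w',pt(W0,q,.024))
E
```

```text
jar sc [ 0.4213 -0.3277  0.072 ] sd [ 0.4207 -0.3324  0.072 ]
pot sc [ 0.4321 -0.1783  0.06  ] sd [ 0.4319 -0.1824  0.06  ] [ 0.4314 -0.1822  0.06  ]
salt [ 0.5262 -0.4151  0.048 ] [ 0.5263 -0.4205  0.048 ]
dropper sd tip [ 0.4626 -0.0596  0.078 ] wr tip [ 0.461  -0.0612  0.078 ] foot sd [ 0.4638 -0.0561  0.    ]
breeder [ 0.5624 -0.263   0.024 ]
breeder [ 0.5542 -0.0946  0.024 ]
breeder [ 0.6646 -0.09    0.024 ]
breeder [ 0.6729 -0.2586  0.024 ]
bin [0.556  0.0341 0.024 ]
bin [0.5675 0.2885 0.024 ]
bin [0.6797 0.2806 0.024 ]
bin [0.6681 0.0299 0.024 ]
cart [0.449  0.0482 0.07  ]
cart [0.4614 0.0935 0.07  ]
cart [0.487  0.0866 0.07  ]
cart [0.4754 0.0388 0.07  ]
cartw [0.4593 0.0933 0.07  ]
cartw [0.4877 0.0866 0.07  ]
cartw [0.4737 0.0386 0.07  ]
cartw [0.4463 0.0459 0.07  ]
scr top back [0.3979 0.3037 0.058 ]
scr top back [0.4076 0.3515 0.058 ]
scr mark [0.4052 0.3103 0.058 ]
scr mark [0.4158 0.3408 0.058 ]
scr base front [0.4409 0.2934 0.    ] [0.4511 0.2904 0.014 ]
scr base front [0.4495 0.3461 0.    ] [0.4596 0.3423 0.014 ]
scr sd grip [0.4148 0.3385 0.058 ] [0.4124 0.3264 0.058 ]
scr sd base [0.3669 0.2875 0.014 ] [0.3708 0.3148 0.    ]
scr sd base [0.382  0.3657 0.014 ] [0.3863 0.3947 0.    ]
scr sd base [0.4559 0.3311 0.014 ] [0.4617 0.3594 0.    ]
scr sd base [0.4392 0.2627 0.014 ] [0.4447 0.2895 0.    ]
breeder w [ 0.5556 -0.0932  0.024 ]
breeder w [ 0.6627 -0.0891  0.024 ]
bin w [0.5531 0.0313 0.024 ]
bin w [0.6626 0.027  0.024 ]
breeder w [ 0.5537 -0.0912  0.024 ]
breeder w [ 0.6623 -0.0839  0.024 ]
breeder w [ 0.6678 -0.2612  0.024 ]
```

Emit:
{"op": "apply_moves", "data": {"moves": [[[-2.2,4.7,0],0,1],[[-4.4,9.4,0],0,1],[[-6.6,14.1,0],0,1],[[-8.8,18.8,0],0,1],[[-11.0,23.5,0],0,1],[[-13.2,28.2,0],0,1],[[-15.3,33,0],0,1],[[-15.3,33,4],0,1],[[-15.3,33,6],0,1],[[-15.3,33,6],0,1]], "squeeze": 50}}

```text
clock: 1.4
tcp_pos: [0.4208, -0.3291, 0.1694]
orientation: [-0.002, 1.0, -0.0, -0.001]
wrist_force: [0.3, -0.6, 0.4]
finger_gap: 0.0852
```

```bash
python3 - <<'E'
from h import *
s,c=shot('wrist','w1.png');print(s['clock'],s['tcp_pos'],s['orientation'],s['joint_pos'])
shot('scene','s1.png')
E
```

```text
1.4 [ 0.42075618 -0.32905902  0.1694158 ] [-1.59953567e-03  9.99997602e-01 -2.85104553e-04 -1.46806372e-03] [-8.14081504e-01  2.64740605e-01 -1.73752825e-01  1.13664467e+00
  6.26724882e-05  7.57284897e-01]
```

View pics/w1.png

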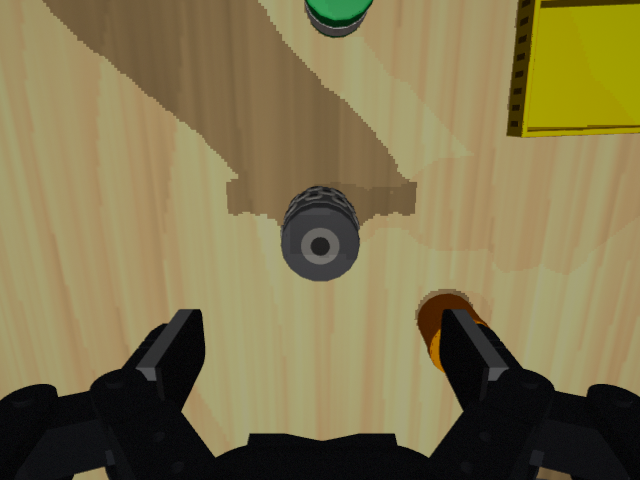

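View pics/s1.png

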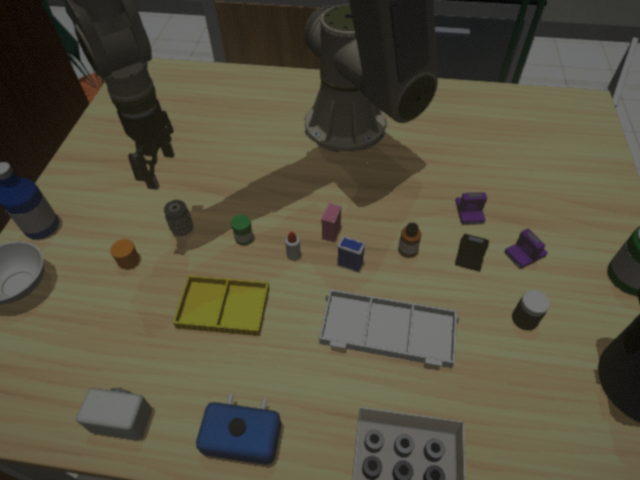

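```bash
python3 - <<'E'
from h import *
W=WR([0.42075618,-0.32905902,0.1694158],[-1.6e-3,1,-2.85e-4,-1.468e-3])
print(pt(W,(320,245),.072), px(W,[.4213,-.330,.072]))
print('breeder corner',pt(W,(519,136),.0),'amber salt')
i=cv2.imread("pics/s1.png");i=cv2.convertScaleAbs(i,alpha=1.6)
cv2.imwrite("pics/s1b.png",cv2.resize(i[180:330,250:450],None,fx=4,fy=4,interpolation=cv2.INTER_CUBIC))
E
```

```text
[ 0.41882837 -0.33186783  0.072     ] [323.94238221 242.15496825]
breeder corner [ 0.56800071 -0.26895181  0.        ] amber salt
```

View pics/s1b.png

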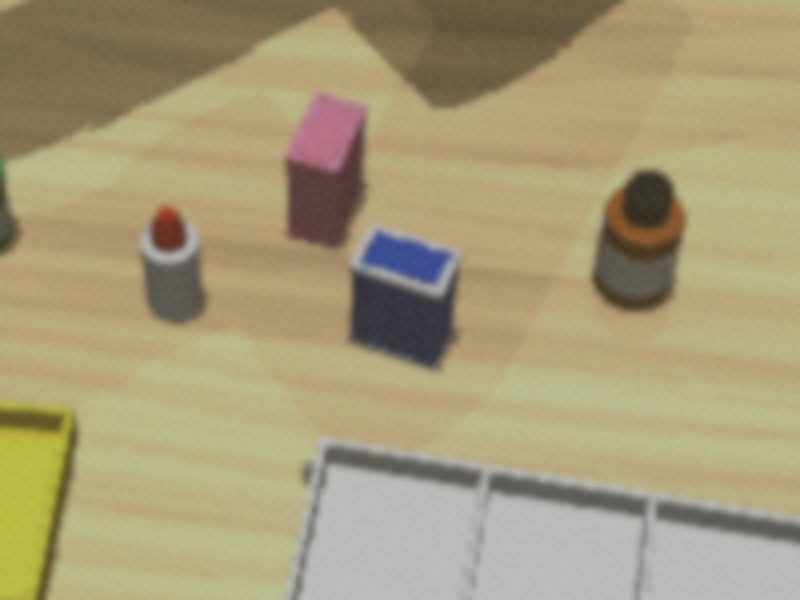

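Emit:
{"op": "apply_moves", "data": {"moves": [[[-0.1,0.2,3.5],0,1],[[-0.1,0.2,7],0,1],[[-0.1,0.2,10.5],0,1],[[-0.1,0.2,13.5],0,1],[[-0.1,0.2,14.9],0,1],[[-0.1,0.2,14.9],0,0.3],[[-0.1,0.2,14.9],0,0.3],[[-0.1,0.2,14.9],0,0.3],[[-0.1,0.2,14.9],0,0.3],[[-0.1,0.2,14.9],0,0.3]], "squeeze": 50}}

```text
clock: 2.75
tcp_pos: [0.4221, -0.3331, 0.0241]
orientation: [0.001, 1.0, 0.0, 0.001]
wrist_force: [-0.4, -0.3, 6.9]
finger_gap: 0.0509
```

```bash
python3 - <<'E'
from h import *
s,c=shot('side','d2.png');print(s['clock'],s['tcp_pos'],s['finger_gap'])
i=cv2.imread("pics/d2.png")
cv2.imwrite("pics/d2b.png",cv2.resize(i[230:400,250:470],None,fx=3,fy=3))
E
```

```text
2.75 [ 0.42211872 -0.33311224  0.02405833] 0.05093151108731309
```

View pics/d2b.png

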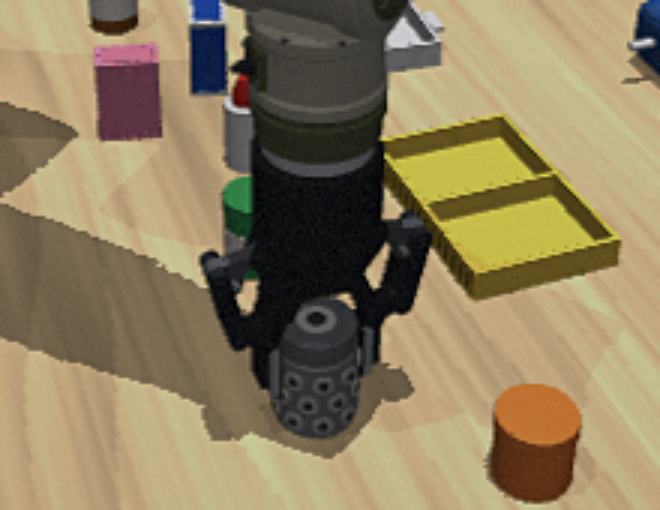

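Emit:
{"op": "apply_moves", "data": {"moves": [[[0,0,-3],0,0.3],[[0,0,-7],0,0.3],[[0,0,-11],0,0.3],[[0,0,-15],0,0.3],[[1.0,-2.1,-15],0,0.3],[[3.0,-6.4,-15],0,0.3],[[5.0,-10.6,-15],0,0.3],[[7.0,-14.9,-15],0,0.3],[[9.0,-19.1,-15],0,0.3],[[11.0,-23.4,-15],0,0.3]]}}

```text
clock: 4.05
tcp_pos: [0.5315, -0.0966, 0.1727]
orientation: [0.0, 1.0, -0.0, 0.0]
wrist_force: [0.2, 0.2, 0.2]
finger_gap: 0.0505
```

```bash
python3 - <<'E'
from h import *
s,c=shot('side','d3.png');print(s['clock'],s['tcp_pos'],s['finger_gap'],s['orientation'],s['wrist_force'])
i=cv2.imread("pics/d3.png")
cv2.imwrite("pics/d3b.png",cv2.resize(i[100:400,210:510],None,fx=2,fy=2))
s,c=shot('wrist','w3.png')
E
```

```text
4.05 [ 0.5315434  -0.0966339   0.17268656] 0.050517383120170095 [ 8.86072320e-05  9.99999924e-01 -1.05109926e-04  3.65486564e-04] [0.20683907 0.17303308 0.17575863]
```

View pics/d3b.png

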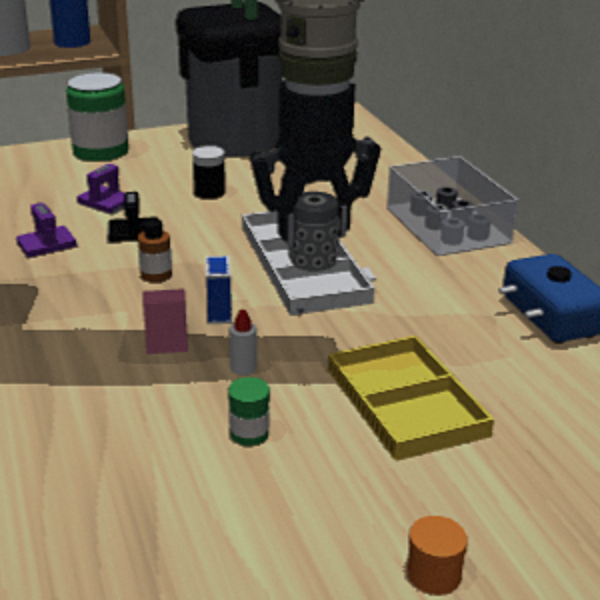

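View pics/w3.png

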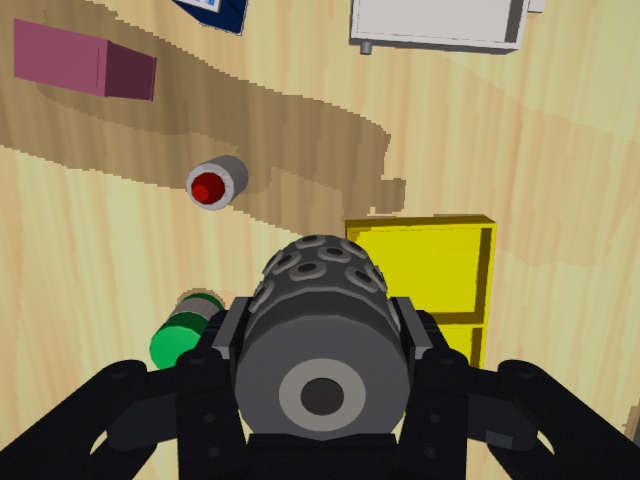

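Emit:
{"op": "apply_moves", "data": {"moves": [[[2,-4.2,0],0,0.3],[[4,-8.5,0],0,0.3],[[6,-12.7,0],0,0.3],[[8.1,-17,0],0,0.3],[[8.1,-17,3],0,0.3],[[8.1,-17,6],0,0.3],[[8.1,-17,9],0,0.3],[[8.1,-17,11],0,0.3],[[8.1,-17,12],0,0.3],[[8.1,-17,12],0,0.3]]}}

```text
clock: 5.4
tcp_pos: [0.6116, 0.0716, 0.0519]
orientation: [0.0, 1.0, -0.0, -0.001]
wrist_force: [0.6, 0.3, -1.9]
finger_gap: 0.0508
```

```bash
python3 - <<'E'
from h import *
s,c=shot('side','d4.png');print(s['clock'],s['tcp_pos'],s['finger_gap'],s['orientation'],s['wrist_force'])
i=cv2.imread("pics/d4.png")
cv2.imwrite("pics/d4b.png",cv2.resize(i[130:280,290:440],None,fx=4,fy=4))
s,c=shot('scene','s4.png')
i=cv2.convertScaleAbs(cv2.imread("pics/s4.png"),alpha=1.6)
cv2.imwrite("pics/s4b.png",cv2.resize(i[230:380,300:480],None,fx=4,fy=4))
E
```

```text
5.4 [0.61162404 0.07158591 0.0519218 ] 0.05075343755691038 [ 1.95041634e-05  9.99999823e-01 -2.12265924e-04 -5.55989053e-04] [ 0.56932298  0.26287145 -1.93190702]
```

View pics/d4b.png

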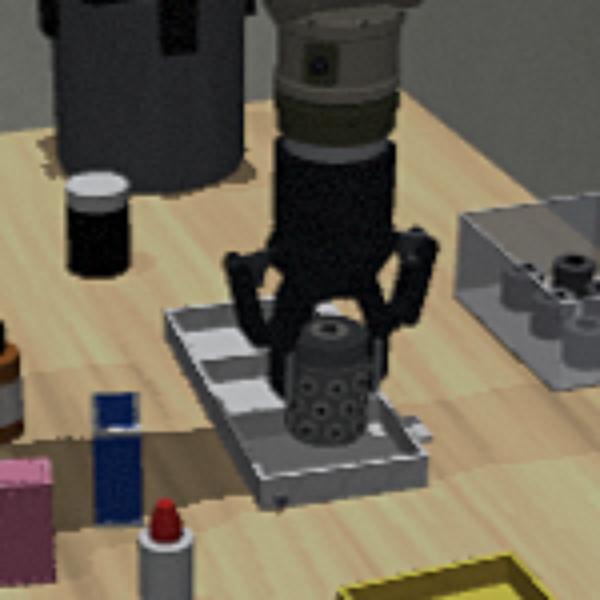

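View pics/s4b.png

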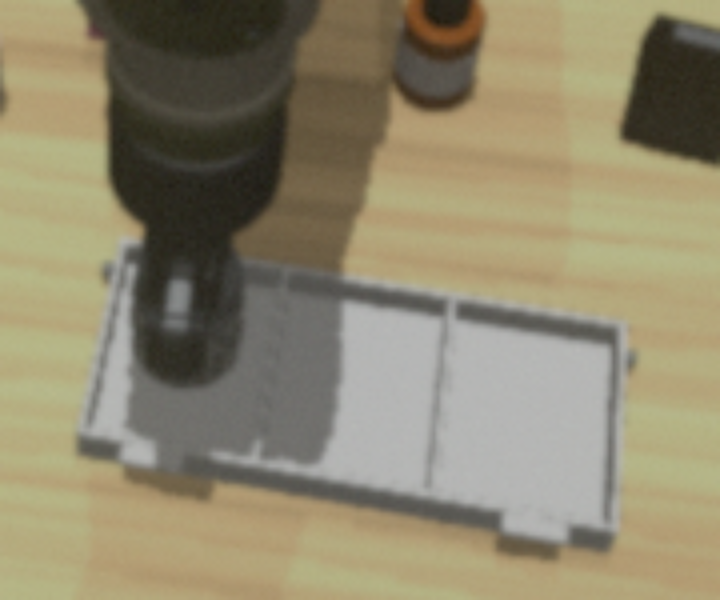

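Emit:
{"op": "apply_moves", "data": {"moves": [[[0,-0.1,1.0],0,0.3],[[0,-0.1,1.9],0,0.3],[[0,-0.1,2.2],0,0.3],[[0,-0.1,2.3],0,0.3],[[0,-0.1,2.4],0,0.3],[[0,-0.1,2.4],0,0.3],[[0,-0.1,2.4],0,0.7],[[0,-0.1,2.4],0,0.8],[[0,-0.1,2.4],0,0.8],[[0,-0.1,2.2],0,0.8]]}}

```text
clock: 6.75
tcp_pos: [0.612, 0.073, 0.0304]
orientation: [0.0, 1.0, -0.0, -0.0]
wrist_force: [0.3, 0.9, 1.4]
finger_gap: 0.0684
```

```bash
python3 - <<'E'
from h import *
s,c=shot('side','d5.png');print(s['clock'],s['tcp_pos'],s['finger_gap'],s['orientation'],s['wrist_force'])
i=cv2.imread("pics/d5.png")
cv2.imwrite("pics/d5b.png",cv2.resize(i[130:280,290:440],None,fx=4,fy=4))
E
```

```text
6.75 [0.61196775 0.072971   0.03036359] 0.06843178250170574 [ 2.37117288e-05  9.99999999e-01 -3.01653570e-06 -3.41470453e-05] [0.27056382 0.86119844 1.35827091]
```

View pics/d5b.png

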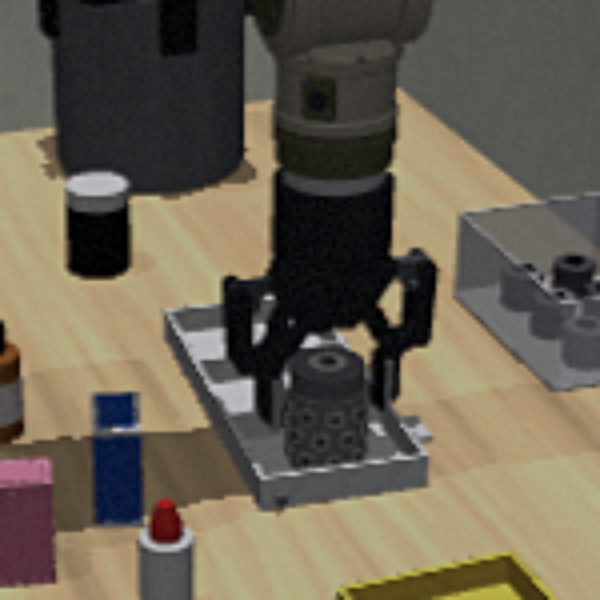

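Emit:
{"op": "apply_moves", "data": {"moves": [[[0,0,-4],0,0.8],[[0,0,-9],0,0.8],[[0,0,-14],0,0.8],[[-3,-3.6,-14],2,0.8],[[-6,-7.2,-14],4,0.8],[[-9,-11,-14],6,0.8],[[-12,-15,-14],8,0.8],[[-15,-19,-14],10,0.8],[[-18,-22.5,-14],10.5,0.8],[[-20.1,-25.3,-14],10.5,0.8]]}}

```text
clock: 8.05
tcp_pos: [0.4096, 0.3272, 0.1706]
orientation: [-0.0, 0.996, -0.091, 0.0]
wrist_force: [-0.1, 1.0, -0.2]
finger_gap: 0.0687
```

Emit:
{"op": "apply_moves", "data": {"moves": [[[0,0,0],0,0.8],[[0,0,0],0,0.8],[[0,0,0],0,0.8],[[0,0,0],0,0.8],[[0,0,0],0,0.8],[[0,0,0],0,0.8],[[0,0,0],0,0.8],[[0,0,0],0,0.8],[[0,0,0],0,0.8],[[0,0,0],0,0.8]]}}

```text
clock: 9.3
tcp_pos: [0.411, 0.326, 0.1703]
orientation: [-0.0, 0.996, -0.091, 0.0]
wrist_force: [0.6, 0.2, -0.6]
finger_gap: 0.0684
```

```bash
python3 - <<'E'
from h import *
s,c=shot('wrist','w6.png');print(s['clock'],repr(s['tcp_pos']),s['finger_gap'],repr(s['orientation']),s['wrist_force'])
s,c=shot('scene','s6.png')
E
```

```text
9.3 array([0.41101896, 0.32602822, 0.17031998]) 0.06839026638426743 array([-1.45807920e-05,  9.95809065e-01, -9.14565582e-02,  5.72688227e-05]) [ 0.56215183  0.16407093 -0.64660981]
```

View pics/w6.png

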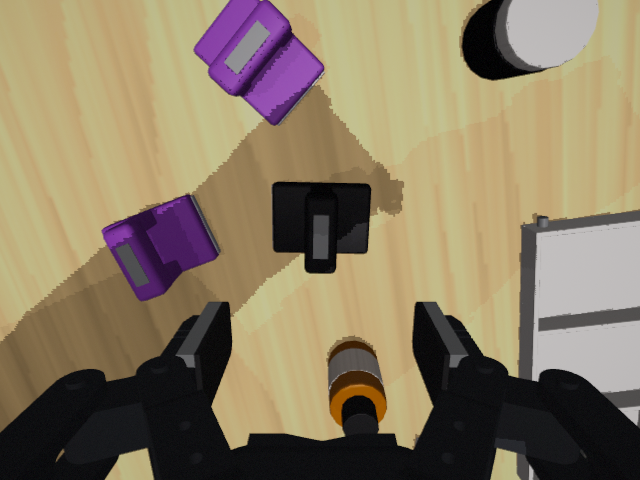

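View pics/s6.png

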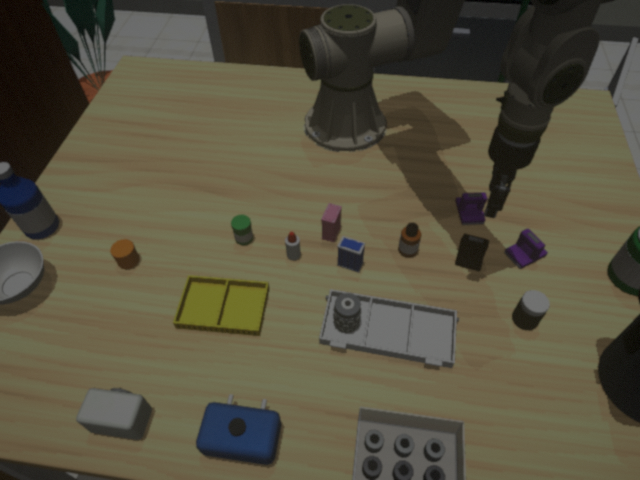

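```bash
python3 - <<'E'
from h import *
W=WR([0.41101896,0.32602822,0.17031998],[0,0.99581,-.091457,0])
print('mark',pt(W,(321,237),.058))
for q in [(273,182),(370,184),(273,252),(368,254)]: print(pt(W,q,.014))
print(pt(W,(305,270),.058),pt(W,(336,270),.058))
print(pt(W,(370,184),.014)-pt(W,(273,182),.014))
E
```

```text
mark [0.40955834 0.32388035 0.058     ]
[0.37972897 0.3594557  0.014     ]
[0.45053492 0.34476083 0.014     ]
[0.36774032 0.30565716 0.014     ]
[0.44077941 0.29038734 0.014     ]
[0.39458773 0.30286708 0.058     ] [0.41527537 0.299021   0.058     ]
[ 0.07080595 -0.01469487  0.        ]
```

Emit:
{"op": "apply_moves", "data": {"moves": [[[-0.1,0.2,3],1,0.8],[[-0.1,0.2,7],1,0.7],[[-0.1,0.2,10.5],1,0.7],[[-0.1,0.2,13],1,0.7],[[-0.1,0.2,14.2],1,0.7],[[-0.1,0.2,14.2],1,0.4],[[-0.1,0.2,14.2],1,0.1],[[-0.1,0.2,14.2],1,0.0],[[-0.1,0.2,14.2],1,0.0],[[-0.1,0.2,14.2],1,0.0]]}}

```text
clock: 10.65
tcp_pos: [0.4108, 0.3248, 0.0295]
orientation: [-0.001, 0.995, -0.1, 0.001]
wrist_force: [0.0, 0.6, 6.0]
finger_gap: 0.0211
```

```bash
python3 - <<'E'
from h import *
s,c=shot('side','d7.png');print(s['clock'],s['tcp_pos'],s['finger_gap'],s['orientation'],s['wrist_force'])
i=cv2.imread("pics/d7.png")
cv2.imwrite("pics/d7b.png",cv2.resize(i[130:280,200:350],None,fx=4,fy=4))
E
```

```text
10.65 [0.4107535  0.3247872  0.02951226] 0.02114972289862226 [-7.67620675e-04  9.94966652e-01 -1.00197323e-01  1.12657450e-03] [0.02437357 0.56256917 5.99050155]
```

View pics/d7b.png

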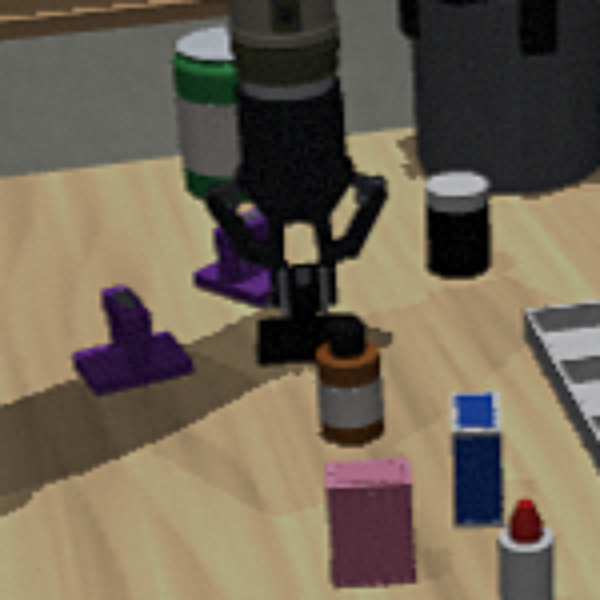

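Emit:
{"op": "apply_moves", "data": {"moves": [[[0,0,-3],0,0],[[0,0,-7],0,0],[[0,0,-11],0,0],[[2,0.4,-13],-1,0],[[6.5,1.1,-13],-3,0],[[11,1.9,-13],-5,0],[[15.5,2.7,-13],-7,0],[[19.5,3.4,-13],-9,0],[[22.3,3.9,-13],-9,0],[[22.3,3.9,-12],-9,0]]}}

```text
clock: 11.95
tcp_pos: [0.6226, 0.2403, 0.1479]
orientation: [-0.0, 1.0, -0.023, 0.001]
wrist_force: [-0.5, -0.8, -1.1]
finger_gap: 0.0213
```

```bash
python3 - <<'E'
from h import *
s,c=shot('side','d8.png');print(s['clock'],repr(s['tcp_pos']),s['finger_gap'],repr(s['orientation']),s['wrist_force'])
i=cv2.imread("pics/d8.png")
cv2.imwrite("pics/d8b.png",cv2.resize(i[100:280,260:440],None,fx=3,fy=3))
s,c=shot('wrist','w8.png')
E
```

```text
11.95 array([0.62259327, 0.24030832, 0.1479389 ]) 0.021305411839637852 array([-5.78852634e-05,  9.99734037e-01, -2.30510793e-02,  7.07080293e-04]) [-0.47219255 -0.80033951 -1.06900306]
```

View pics/d8b.png

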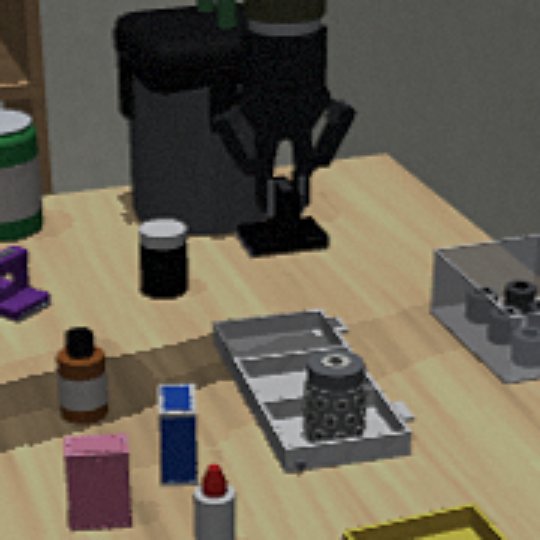

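View pics/w8.png

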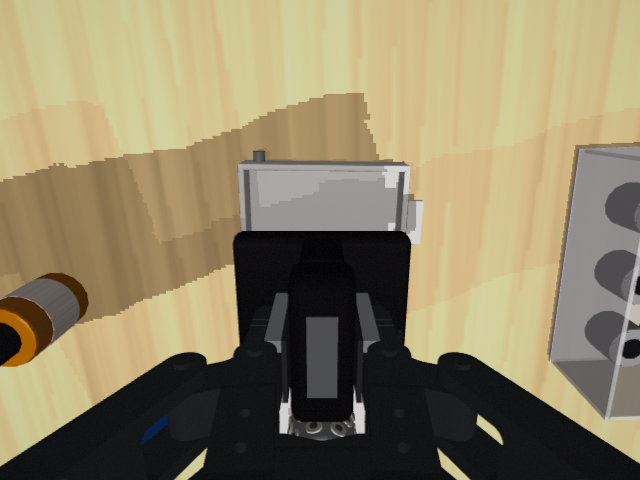

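```bash
python3 - <<'E'
from h import *
W=WR([0.6215,0.2407,0.1480],[0,0.999734,-.023051,0])
for q in [(238,166),(409,164),]: print(pt(W,q,.024))
for q in [(235,232),(410,232)]: print('base',pt(W,q,.133))
E
```

```text
[0.56800113 0.2860669  0.024     ]
[0.68017553 0.28210319 0.024     ]
base [0.58697499 0.27144757 0.133     ]
base [0.65834902 0.26810417 0.133     ]
```

Emit:
{"op": "apply_moves", "data": {"moves": [[[0,0.1,3],0,0],[[0,0.1,6],0,0],[[0,0.1,8.5],0,0],[[0,0.1,10.5],0,0],[[0,0.1,11.2],0,0],[[0,0.1,11.5],0,0],[[0,0.1,11.5],0,0],[[0,0.1,11.5],0,0.5],[[0,0.1,11.5],0,0.5],[[0,0.1,11.4],0,0.5]]}}

```text
clock: 13.3
tcp_pos: [0.6207, 0.2405, 0.0347]
orientation: [-0.0, 1.0, -0.022, 0.0]
wrist_force: [-0.0, -0.2, -0.1]
finger_gap: 0.0428
```

```bash
python3 - <<'E'
from h import *
s,c=shot('side','d9.png');print(s['clock'],repr(s['tcp_pos']),s['finger_gap'],repr(s['orientation']),s['wrist_force'])
i=cv2.imread("pics/d9.png")
cv2.imwrite("pics/d9b.png",cv2.resize(i[130:280,290:440],None,fx=4,fy=4))
E
```

```text
13.3 array([0.62069235, 0.24052504, 0.03466625]) 0.042756902254455255 array([-6.14317469e-05,  9.99760901e-01, -2.18637972e-02,  3.32561260e-04]) [-0.0358256  -0.20121906 -0.11756077]
```

View pics/d9b.png

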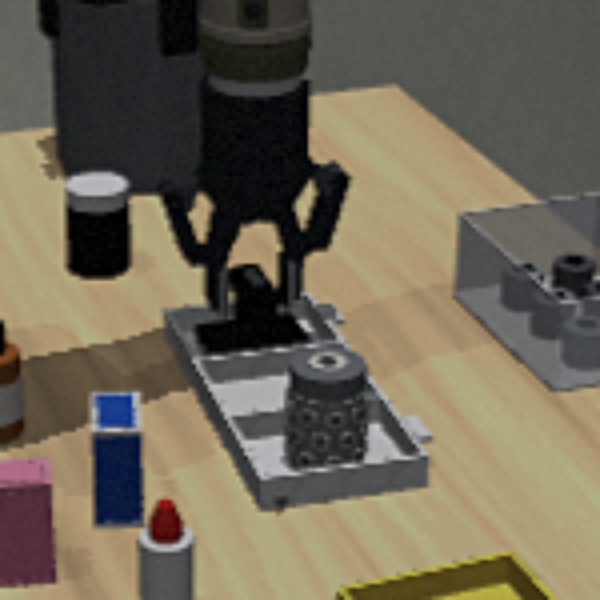

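Emit:
{"op": "apply_moves", "data": {"moves": [[[0,0,-4],0,0.5],[[0,0,-9],0,0.5],[[0,0,-13.5],0,0.6],[[-2.5,3,-13.5],3,0.6],[[-5,6.5,-13.5],6,0.6],[[-8,10,-13.5],9,0.6],[[-11,13.5,-13.5],11.8,0.6],[[-13.5,16.5,-13.5],11.8,0.6],[[-14.6,18,-13.5],11.8,0.6],[[-14.6,18,-13.5],11.8,0.6]]}}

```text
clock: 14.6
tcp_pos: [0.4668, 0.0665, 0.1698]
orientation: [-0.0, 0.992, -0.125, 0.001]
wrist_force: [0.8, -0.4, -0.1]
finger_gap: 0.051
```

```bash
python3 - <<'E'
from h import *
s,c=shot('wrist','w10.png');print(s['clock'],repr(s['tcp_pos']),s['finger_gap'],repr(s['orientation']),s['wrist_force'])
E
```

```text
14.6 array([0.46678519, 0.06652303, 0.1697543 ]) 0.050989849312670414 array([-1.63880333e-04,  9.92125423e-01, -1.25246957e-01,  5.64091027e-04]) [ 0.80702381 -0.40863957 -0.05434843]
```

View pics/w10.png

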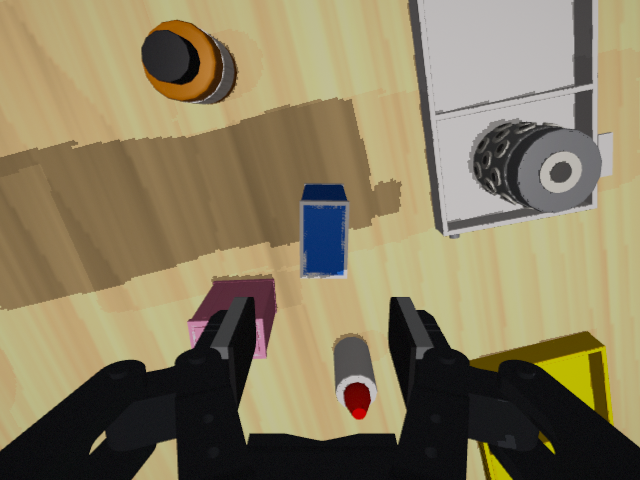

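```bash
python3 - <<'E'
from h import *
W=WR([0.4669,0.0664,0.1698],[0,0.992125,-.125247,0])
P=[pt(W,q,.07) for q in [(301,201),(349,202),(347,277),(302,277)]]
m=np.mean(P,axis=0);print(P,m)
Rm=R.from_quat([0.992125,-.125247,0,0]).as_matrix()
t=np.array([0.4669,0.0664,0.1698])
print('centre tool',Rm.T@(m-t))
for q,z in [((190,320),.07),((268,318),.07),((266,357),.07),((275,278),0.0)]: print('pink tool',Rm.T@(pt(W,q,z)-t))
for q in [(359,412)]: print('drop tip',pt(W,q,.078),Rm.T@(pt(W,q,.078)-t))
E
```

```text
[array([0.4601546 , 0.09336872, 0.07      ]), array([0.48849462, 0.08543107, 0.07      ]), array([0.47583447, 0.0375444 , 0.07      ]), array([0.44754845, 0.04482085, 0.07      ])] [0.46800803 0.06529126 0.07      ]
centre tool [0.00134882 0.00079858 0.0998    ]
pink tool [-0.08908368  0.05677114  0.0998    ]
pink tool [-0.03662784  0.0553061   0.0998    ]
pink tool [-0.03920577  0.08534283  0.0998    ]
pink tool [-0.03973125  0.05551176  0.1698    ]
drop tip [ 0.4606676  -0.06045327  0.078     ] [0.02548891 0.1244223  0.0918    ]
```

Emit:
{"op": "apply_moves", "data": {"moves": [[[0.1,0.1,3.5],0,0.6],[[0.1,0.1,7.5],0,0.6],[[0.1,0.1,11],0,0.6],[[0.1,0.1,13.5],0,0.6],[[0.1,0.1,15],0,0.6],[[0.1,0.1,15],0,0.4],[[0.1,0.1,15],0,0.2],[[0.1,0.1,15],0,0.1],[[0.1,0.1,15],0,0.1],[[0.1,0.1,15],0,0.1]]}}

```text
clock: 15.9
tcp_pos: [0.4677, 0.0658, 0.0197]
orientation: [-0.0, 0.992, -0.125, 0.0]
wrist_force: [0.4, 0.5, -0.3]
finger_gap: 0.0295
```

```bash
python3 - <<'E'
from h import *
s,c=shot('side','d11.png');print(s['clock'],repr(s['tcp_pos']),s['finger_gap'],repr(s['orientation']),s['wrist_force'])
i=cv2.imread("pics/d11.png")
cv2.imwrite("pics/d11b.png",cv2.resize(i[150:300,250:400],None,fx=4,fy=4))
E
```

```text
15.9 array([0.46766975, 0.0658029 , 0.01967395]) 0.02952062926973812 array([-2.73590057e-05,  9.92216019e-01, -1.24527943e-01,  4.01935371e-04]) [ 0.36577521  0.51378732 -0.32539593]
```

View pics/d11b.png

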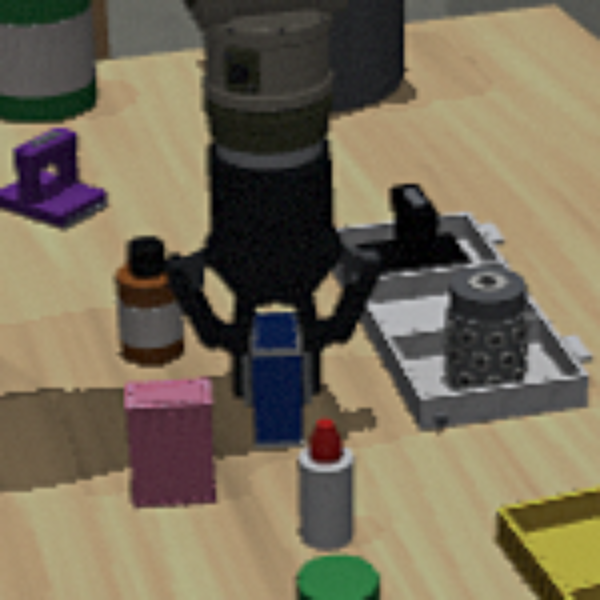

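Emit:
{"op": "apply_moves", "data": {"moves": [[[0,0,-3],0,0.1],[[0,0,-7],0,0.1],[[0,0,-11],0,0.1],[[0.5,-0.5,-14],-1,0.1],[[3,-3,-14],-4,0.1],[[6,-6,-14],-7,0.1],[[9,-9,-14],-10,0.1],[[11.5,-11.7,-14],-11.8,0.1],[[12.3,-12.5,-14],-11.8,0.1],[[12.3,-12.5,-13],-11.8,0.1]]}}

```text
clock: 17.2
tcp_pos: [0.6178, 0.1566, 0.1493]
orientation: [0.0, 1.0, -0.022, 0.0]
wrist_force: [-0.5, -0.4, -0.2]
finger_gap: 0.0299
```

```bash
python3 - <<'E'
from h import *
s,c=shot('wrist','w12.png');print(s['clock'],repr(s['tcp_pos']),s['finger_gap'],repr(s['orientation']),s['wrist_force'])
s,c=shot('side','d12.png')
i=cv2.imread("pics/d12.png")
cv2.imwrite("pics/d12b.png",cv2.resize(i[100:280,260:440],None,fx=3,fy=3))
E
```

```text
17.2 array([0.61783949, 0.15663563, 0.14930823]) 0.029888774080389254 array([ 4.55418076e-05,  9.99761427e-01, -2.18384192e-02,  4.12469124e-04]) [-0.50632144 -0.42586474 -0.21192001]
```

View pics/w12.png

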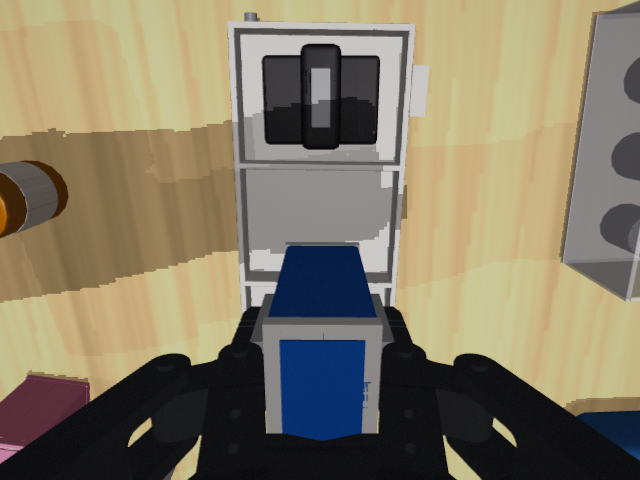

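View pics/d12b.png

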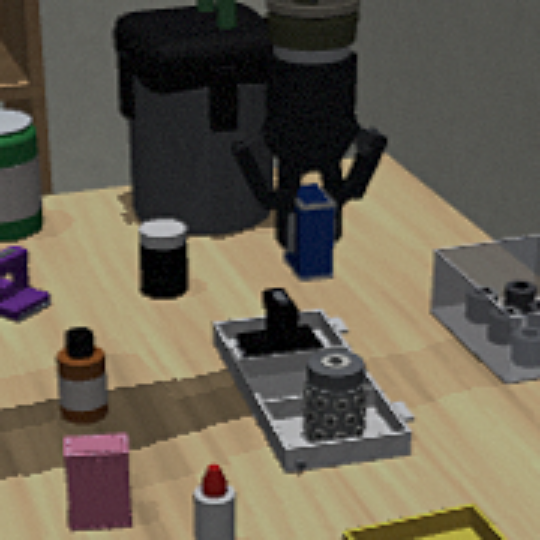

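```bash
python3 - <<'E'
from h import *
W=WR([0.6178,0.1566,0.1493],[0,0.99976,-.0218,0])
for q in [(236,165),(406,167),(242,283),(399,285)]: print(pt(W,q,.024))
E
```

```text
[0.5626635 0.2023999 0.024    ]
[0.6747001  0.19611217 0.024     ]
[0.55802033 0.11829597 0.024     ]
[0.67104753 0.11173083 0.024     ]
```

Emit:
{"op": "apply_moves", "data": {"moves": [[[0,0,3],0,0.1],[[0,0,6],0,0.1],[[0,0,9],0,0.1],[[0,0,11.3],0,0.1],[[0,0,12.1],0,0.1],[[0,0,12.5],0,0.1],[[0,0,12.5],0,0.1],[[0,0,12.5],0,0.55],[[0,0,12.5],0,0.55],[[0,0,12.4],0,0.55]]}}

```text
clock: 18.55
tcp_pos: [0.6177, 0.1567, 0.0257]
orientation: [-0.0, 1.0, -0.022, 0.0]
wrist_force: [0.2, -0.3, -0.7]
finger_gap: 0.0469
```

```bash
python3 - <<'E'
from h import *
s,c=shot('side','d13.png');print(s['clock'],repr(s['tcp_pos']),s['finger_gap'],repr(s['orientation']),s['wrist_force'])
i=cv2.imread("pics/d13.png")
cv2.imwrite("pics/d13b.png",cv2.resize(i[130:280,290:440],None,fx=4,fy=4))
E
```

```text
18.55 array([0.61767689, 0.15668204, 0.02569746]) 0.04690551046544771 array([-3.49465037e-05,  9.99763250e-01, -2.17566921e-02,  2.98307817e-04]) [ 0.24050848 -0.27326951 -0.69941634]
```

View pics/d13b.png

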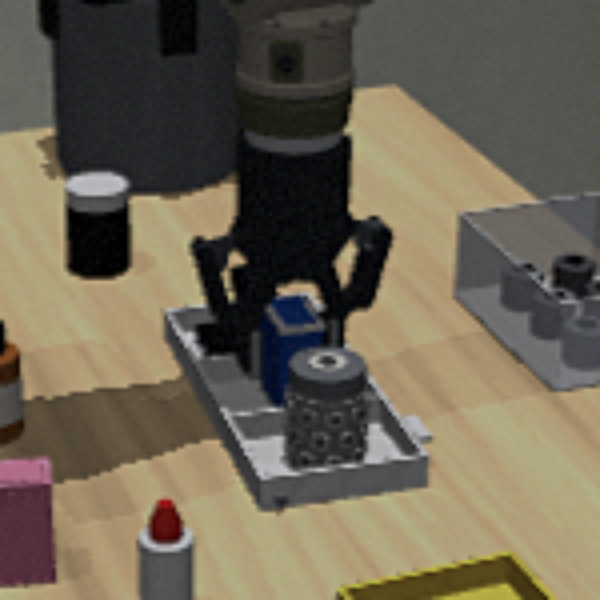

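Emit:
{"op": "apply_moves", "data": {"moves": [[[0,0,-4],0,0.55],[[0,0,-9],0,0.55],[[0,0,-14],0,0.55],[[-2,4,-14],-1,0.8],[[-4.5,9,-14],-2,0.8],[[-7,14,-14],-3,0.8],[[-9.7,19.5,-14],-4,0.8],[[-12.5,25,-14],-5,0.8],[[-15.2,30.5,-14],-5,0.8],[[-17.1,34.5,-14],-5,0.8]]}}

```text
clock: 19.85
tcp_pos: [0.4303, -0.1825, 0.1657]
orientation: [0.0, 1.0, 0.021, 0.0]
wrist_force: [-0.7, -0.7, 0.4]
finger_gap: 0.0684
```

```bash
python3 - <<'E'
from h import *
s,c=shot('wrist','w14.png');s=env.get_state();print(s['clock'],repr(s['tcp_pos']),s['finger_gap'],repr(s['orientation']),s['qvel'])
E
```

```text
19.9 array([ 0.42886729, -0.18595526,  0.16567044]) 0.0685602193797247 array([ 1.69674565e-03,  9.99807847e-01,  1.95244351e-02, -4.31165223e-04]) [ 0.08165016  0.01649267  0.02112096 -0.00370387  0.04125652  0.1424309 ]
```

View pics/w14.png

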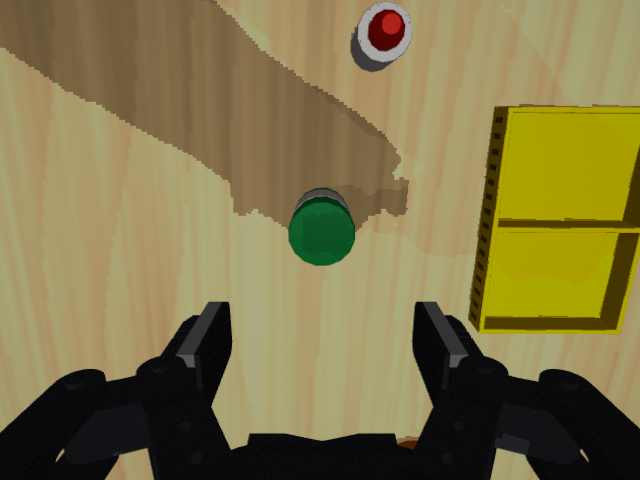

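```bash
python3 - <<'E'
from h import *
s,c=shot('wrist','w15.png');s=env.get_state();print(s['clock'],repr(s['tcp_pos']),repr(s['orientation']))
h=cv2.cvtColor(c['pixels'],cv2.COLOR_RGB2HSV)
m=cv2.inRange(h,(50,100,60),(75,255,255))
n,l,st,ce=cv2.connectedComponentsWithStats(m);i=1+np.argmax(st[1:,4]);print(st[i],ce[i])
W=WR(s['tcp_pos'],s['orientation'])
print(pt(W,(st[i][0]+st[i][2]/2-.5,st[i][1]+st[i][3]/2-.5),.06))
for q in [(508,108),(483,330),(619,330)]: print(pt(W,q,.024))
E
```

```text
19.95 array([ 0.43006977, -0.18385371,  0.16565996]) array([6.92565177e-04, 9.99820779e-01, 1.89186933e-02, 1.15297529e-04])
[ 291  196   67   64 3331] [324.12788952 227.76283398]
[ 0.43077109 -0.17798833  0.06      ]
[ 0.55166711 -0.10014778  0.024     ]
[ 0.56073282 -0.26763437  0.024     ]
[ 0.66858546 -0.26362266  0.024     ]
```

Emit:
{"op": "apply_moves", "data": {"moves": [[[0,0,3.5],0,0.8],[[0,0,7.5],0,0.8],[[0,0,11],0,0.8],[[0,0,14],0,0.8],[[0,0,15.6],0,0.8],[[0,0,15.6],0,0.6],[[0,0,15.6],0,0.3],[[0,0,15.6],0,0.2],[[0,0,15.6],0,0.2],[[0,0,15.6],0,0.2]]}}

```text
clock: 21.2
tcp_pos: [0.4318, -0.1808, 0.0097]
orientation: [0.0, 1.0, 0.022, 0.0]
wrist_force: [0.3, -0.3, -0.5]
finger_gap: 0.0415
```

```bash
python3 - <<'E'
from h import *
s,c=shot('side','d16.png');print(s['clock'],repr(s['tcp_pos']),s['finger_gap'],repr(s['orientation']),s['wrist_force'])
i=cv2.imread("pics/d16.png")
cv2.imwrite("pics/d16b.png",cv2.resize(i[200:350,250:400],None,fx=4,fy=4))
E
```

```text
21.2 array([ 0.4318196 , -0.18075695,  0.00968268]) 0.04150605157176757 array([2.01356708e-04, 9.99762195e-01, 2.18035306e-02, 3.43745898e-04]) [ 0.25538206 -0.30731917 -0.47014729]
```

View pics/d16b.png

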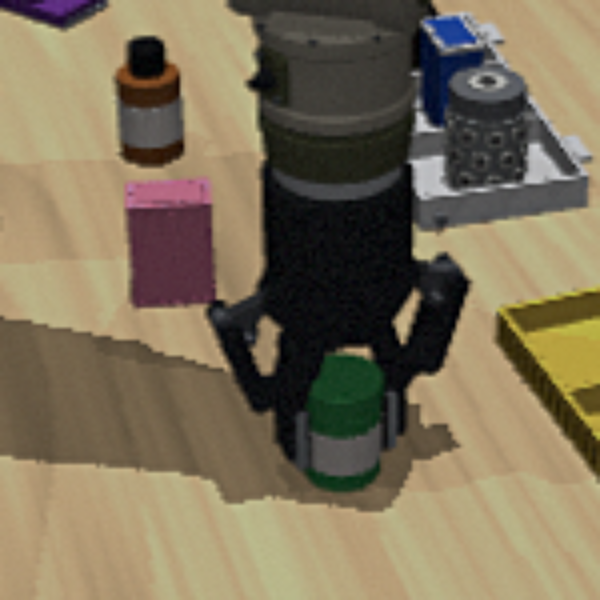

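Emit:
{"op": "apply_moves", "data": {"moves": [[[0,0,-3],0,0.2],[[0,0,-7],0,0.2],[[0,0,-10],0,0.2],[[2,0.5,-12],0,0.2],[[6,1.5,-12],0,0.2],[[10.5,2.7,-12],0,0.2],[[14.5,3.7,-12],0,0.2],[[17.4,4.4,-12],0,0.2],[[18.1,4.6,-11],0,0.2],[[18.1,4.6,-9],0,0.2]]}}

```text
clock: 22.5
tcp_pos: [0.6147, -0.2188, 0.0989]
orientation: [0.0, 1.0, 0.022, 0.0]
wrist_force: [0.8, -0.2, -1.0]
finger_gap: 0.0415
```

```bash
python3 - <<'E'
from h import *
s,c=shot('wrist','w17.png');print(s['clock'],repr(s['tcp_pos']),s['finger_gap'],repr(s['orientation']),s['wrist_force'])
s,c=shot('scene','s17.png')
i=cv2.convertScaleAbs(cv2.imread("pics/s17.png"),alpha=1.6)
cv2.imwrite("pics/s17b.png",cv2.resize(i[220:370,140:320],None,fx=4,fy=4))
E
```

```text
22.5 array([ 0.61473193, -0.21884413,  0.09888984]) 0.04145899913191248 array([2.11098364e-04, 9.99760288e-01, 2.18914850e-02, 2.91619217e-04]) [ 0.8102292  -0.18675679 -0.9626064 ]
```

View pics/w17.png

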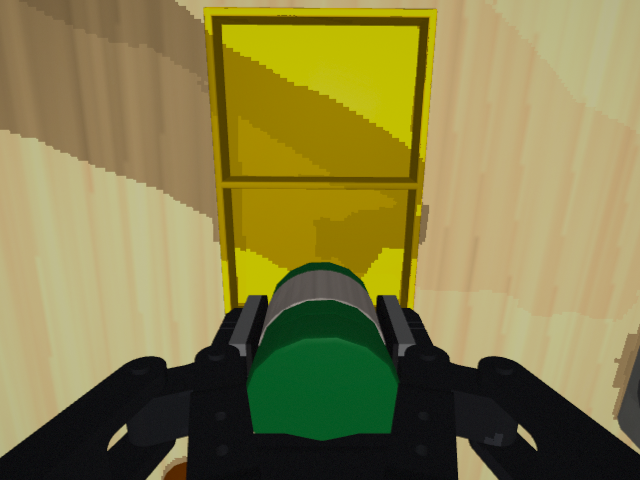

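View pics/s17b.png

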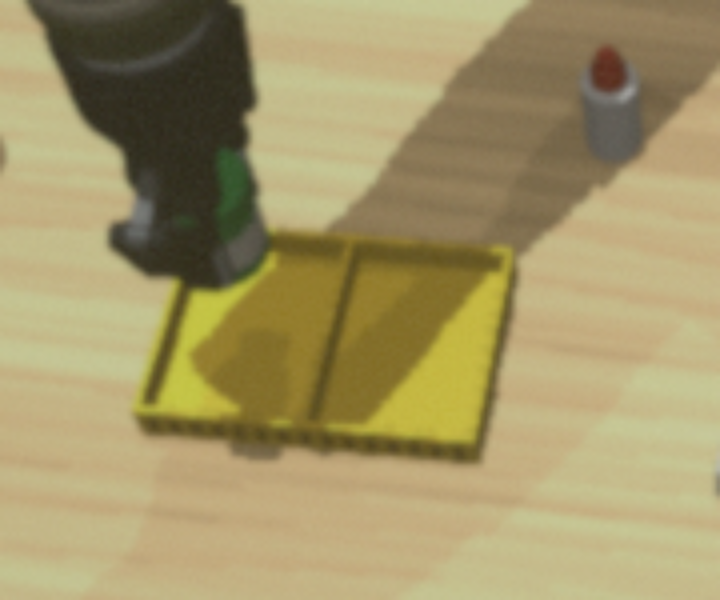

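```bash
python3 - <<'E'
from h import *
W=WR([0.6147,-0.2188,0.0989],[0,0.99976,.0219,0])
for q in [(205,9),(437,11),(218,183),(422,186)]: print(pt(W,q,.024))
E
```

```text
[ 0.55263806 -0.09768203  0.024     ]
[ 0.66444525 -0.09375291  0.024     ]
[ 0.556201   -0.18176344  0.024     ]
[ 0.66701801 -0.1786311   0.024     ]
```

Emit:
{"op": "apply_moves", "data": {"moves": [[[0,0.1,2.5],0,0.2],[[-0.1,0.2,5],0,0.2],[[-0.1,0.2,7],0,0.2],[[-0.1,0.2,8],0,0.2],[[-0.1,0.2,8.4],0,0.2],[[-0.1,0.2,8.5],0,0.2],[[-0.1,0.2,8.5],0,0.2],[[-0.1,0.2,8.5],0,0.65],[[-0.1,0.2,8.5],0,0.65],[[-0.1,0.2,8.4],0,0.65]]}}

```text
clock: 23.85
tcp_pos: [0.6136, -0.2207, 0.0155]
orientation: [0.0, 1.0, 0.022, 0.0]
wrist_force: [0.0, -0.9, 0.4]
finger_gap: 0.0557
```

```bash
python3 - <<'E'
from h import *
s,c=shot('side','d18.png');print(s['clock'],repr(s['tcp_pos']),s['finger_gap'],repr(s['orientation']),s['wrist_force'])
i=cv2.imread("pics/d18.png")
cv2.imwrite("pics/d18b.png",cv2.resize(i[200:350,340:490],None,fx=4,fy=4))
E
```

```text
23.85 array([ 0.61361297, -0.22072109,  0.01552664]) 0.0556657458419324 array([5.99276074e-05, 9.99761583e-01, 2.18347179e-02, 1.38813179e-04]) [ 0.0067212  -0.85625497  0.37380866]
```

View pics/d18b.png

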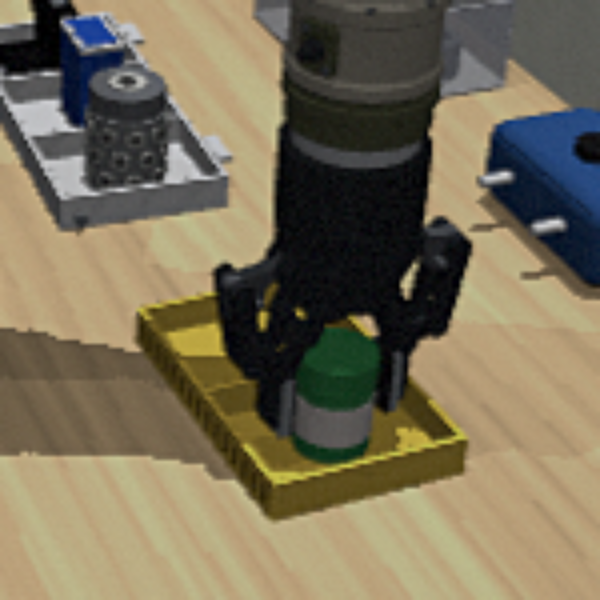

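Emit:
{"op": "apply_moves", "data": {"moves": [[[0,0,-4],0,0.65],[[0,0,-9],0,0.65],[[0,0,-14],0,0.65],[[-2,-2.3,-15],0,0.65],[[-5,-5.8,-15],0,0.65],[[-8,-9.3,-15],0,0.65],[[-11,-12.8,-15],0,0.65],[[-13.5,-15.6,-15],0,0.65],[[-14.5,-16.7,-15],0,0.65],[[-14.5,-16.7,-15],0,0.65]]}}

```text
clock: 25.15
tcp_pos: [0.4615, -0.06, 0.1658]
orientation: [0.0, 1.0, 0.022, 0.001]
wrist_force: [0.2, 0.3, 0.7]
finger_gap: 0.0555
```

```bash
python3 - <<'E'
from h import *
s,c=shot('wrist','w19.png');print(s['clock'],repr(s['tcp_pos']),s['finger_gap'],repr(s['orientation']),s['qvel'])
E
```

```text
25.15 array([ 0.46151796, -0.06001743,  0.16576943]) 0.05548746621105285 array([2.67832359e-04, 9.99752443e-01, 2.22396301e-02, 6.17034110e-04]) [-0.01695018  0.02898393  0.03566316 -0.01580176 -0.00269499 -0.00349137]
```

View pics/w19.png

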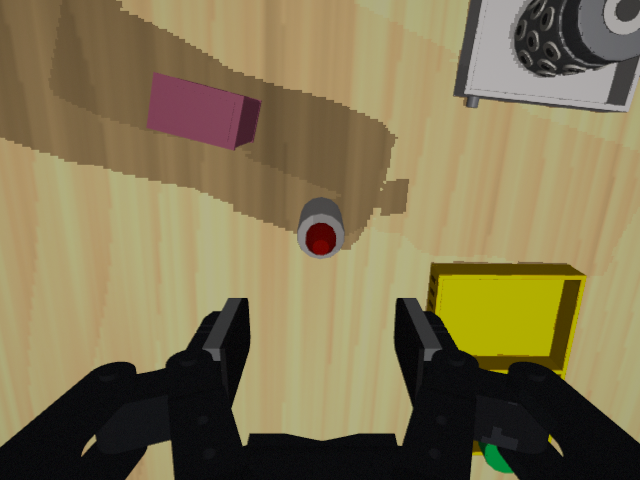

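```bash
python3 - <<'E'
from h import *
W=WR([0.4615,-0.0600,0.1658],[0,0.99975,.0220,0])
print(pt(W,(320,246),.078),pt(W,(321,235),.056))
E
```

```text
[ 0.45993907 -0.06071663  0.078     ] [ 0.46047557 -0.06029664  0.056     ]
```

Emit:
{"op": "apply_moves", "data": {"moves": [[[-0.1,0,3.5],0,0.65],[[-0.1,0,7.5],0,0.65],[[-0.1,0,11],0,0.65],[[-0.1,0,13.8],0,0.65],[[-0.1,0,15],0,0.65],[[-0.1,0,15],0,0.4],[[-0.1,0,15],0,0.2],[[-0.1,0,15],0,0.1],[[-0.1,0,15],0,0.1],[[-0.1,0,15],0,0.1]]}}

```text
clock: 26.45
tcp_pos: [0.4606, -0.0603, 0.0157]
orientation: [0.0, 1.0, 0.022, 0.0]
wrist_force: [0.6, 0.8, -1.5]
finger_gap: 0.0308
```

```bash
python3 - <<'E'
from h import *
s,c=shot('side','d20.png');print(s['clock'],repr(s['tcp_pos']),s['finger_gap'],repr(s['orientation']),s['wrist_force'])
i=cv2.imread("pics/d20.png")
cv2.imwrite("pics/d20b.png",cv2.resize(i[180:330,250:400],None,fx=4,fy=4))
E
```

```text
26.45 array([ 0.46060597, -0.06027902,  0.01567956]) 0.030787480726449195 array([1.32295607e-04, 9.99760753e-01, 2.18691708e-02, 3.97473377e-04]) [ 0.56982425  0.75841913 -1.51173219]
```

View pics/d20b.png

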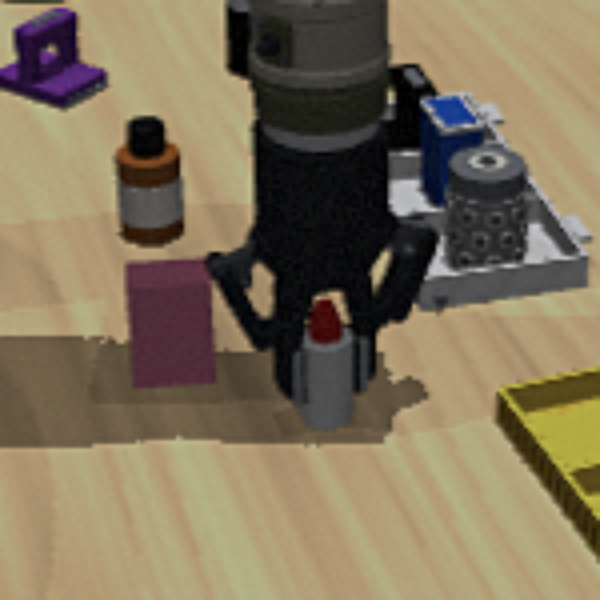

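Emit:
{"op": "apply_moves", "data": {"moves": [[[0,0,-3],0,0.1],[[0,0,-7],0,0.1],[[0,0,-11],0,0.1],[[1.5,0.8,-12],0,0.1],[[5,2.9,-12],0,0.1],[[8.5,4.9,-12],0,0.1],[[12,6.9,-12],0,0.1],[[14.5,8.3,-12],0,0.1],[[14.5,8.3,-11],0,0.1],[[14.5,8.3,-9],0,0.1]]}}

```text
clock: 27.75
tcp_pos: [0.6086, -0.1367, 0.105]
orientation: [-0.0, 1.0, 0.022, 0.0]
wrist_force: [-0.1, 0.1, -1.6]
finger_gap: 0.0312
```

```bash
python3 - <<'E'
from h import *
s,c=shot('wrist','w21.png');print(s['clock'],repr(s['tcp_pos']),s['finger_gap'],repr(s['orientation']),s['wrist_force'])
s,c=shot('side','d21.png')
i=cv2.imread("pics/d21.png")
cv2.imwrite("pics/d21b.png",cv2.resize(i[150:330,310:490],None,fx=3,fy=3))
E
```

```text
27.75 array([ 0.60864107, -0.13669626,  0.10497857]) 0.031249353829344698 array([-4.36573159e-06,  9.99761819e-01,  2.18240612e-02,  1.27845066e-04]) [-0.08097709  0.11266929 -1.6215386 ]
```

View pics/w21.png

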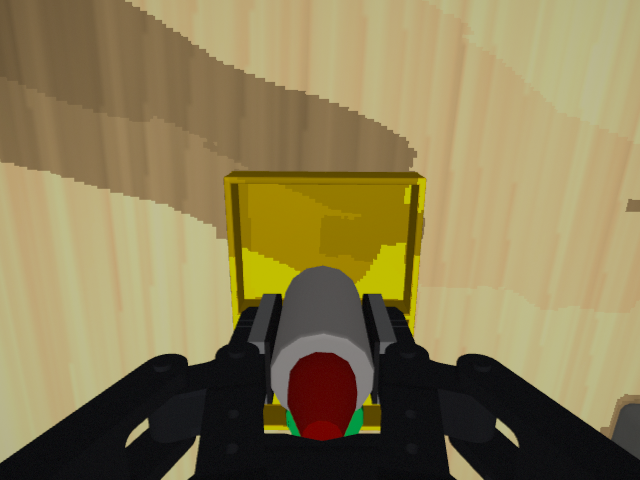

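View pics/d21b.png

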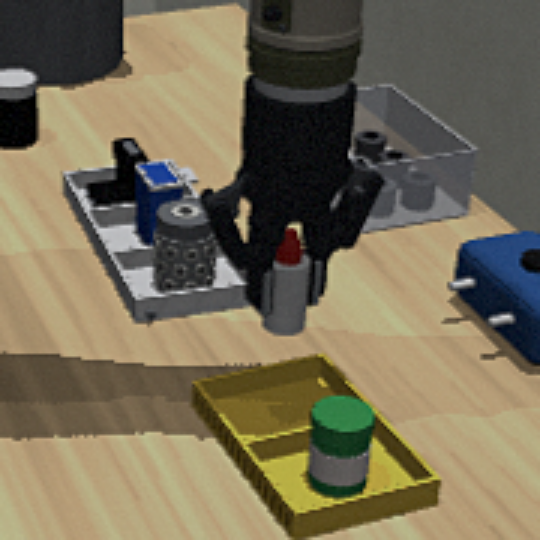

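Emit:
{"op": "apply_moves", "data": {"moves": [[[0.1,0.1,2.5],0,0.1],[[0.1,0.1,5],0,0.1],[[0.1,0.1,7],0,0.1],[[0.1,0.1,8],0,0.1],[[0.1,0.1,8.4],0,0.1],[[0.1,0.1,8.5],0,0.1],[[0.1,0.1,8.5],0,0.1],[[0.1,0.1,8.5],0,0.55],[[0.1,0.1,8.5],0,0.55],[[0.1,0.1,8.4],0,0.55]]}}

```text
clock: 29.1
tcp_pos: [0.61, -0.1378, 0.0215]
orientation: [0.0, 1.0, 0.022, 0.0]
wrist_force: [0.3, -0.2, -0.3]
finger_gap: 0.047
```

```bash
python3 - <<'E'
from h import *
s,c=shot('side','d22.png');print(s['clock'],repr(s['tcp_pos']),s['finger_gap'],repr(s['orientation']),s['wrist_force'])
i=cv2.imread("pics/d22.png")
cv2.imwrite("pics/d22b.png",cv2.resize(i[180:330,340:490],None,fx=4,fy=4))
E
```

```text
29.1 array([ 0.60996076, -0.13781129,  0.02148384]) 0.0470152987045472 array([2.15670295e-05, 9.99761890e-01, 2.18208233e-02, 1.20247471e-04]) [ 0.27682548 -0.17865804 -0.28241858]
```

View pics/d22b.png

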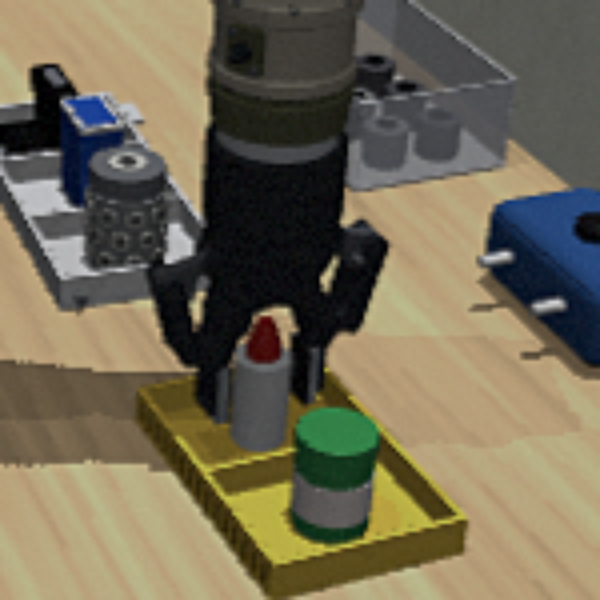

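Retract and check.

Emit:
{"op": "apply_moves", "data": {"moves": [[[0,0,-3],0,0.55],[[0,0,-7],0,0.55],[[0,0,-11],0,0.55],[[0,0,-15],0,0.55],[[-4,0,-18],0,0.55],[[-8,0,-20],0,0.55],[[-12,0,-20],0,0.55],[[-15,0,-20],0,0.55],[[-15,0,-20],0,0.55],[[-15,0,-20],0,0.55]]}}

```text
clock: 30.4
tcp_pos: [0.4606, -0.1446, 0.2217]
orientation: [0.0, 1.0, 0.022, 0.001]
wrist_force: [0.3, 0.1, 0.3]
finger_gap: 0.0469
```

```bash
python3 - <<'E'
from h import *
s,c=shot('side','d23.png');print(s['clock'],s['tcp_pos'],s['wrist_force'],s['qvel'])
i=cv2.imread("pics/d23.png")
cv2.imwrite("pics/d23b.png",cv2.resize(i[150:400,200:480],None,fx=2.4,fy=2.4))
s,c=shot('scene','s23.png')
i=cv2.convertScaleAbs(cv2.imread("pics/s23.png"),alpha=1.6)
cv2.imwrite("pics/s23b.png",cv2.resize(i[180:380,90:560],None,fx=1.7,fy=1.7))
E
```

```text
30.4 [ 0.46064598 -0.14457808  0.22169241] [0.30282948 0.08698864 0.25156821] [ 0.0064504   0.01767151  0.01445188 -0.0003593  -0.00122656 -0.00056457]
```

View pics/d23b.png

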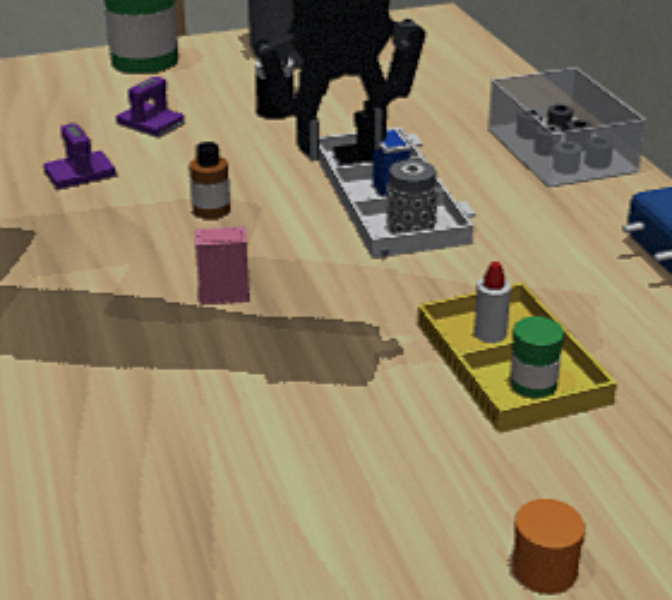

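View pics/s23b.png

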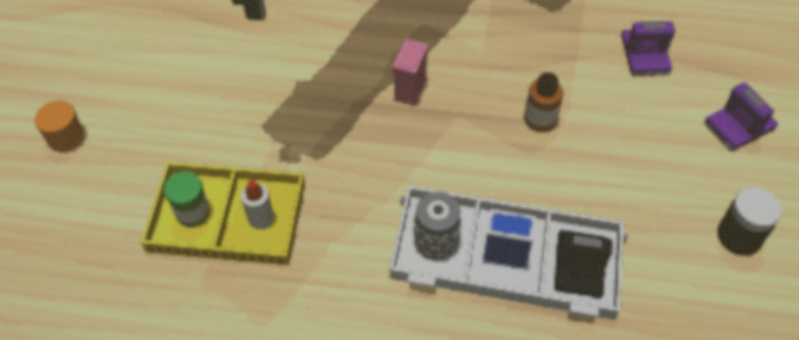

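```bash
python3 -c "
from workcell import env
print(env.hand_in())"
```

```text
the job is handed in; nothing more can be done
None
```

Both kits are made up and the job is handed in at about 30 s of the 141 s allowed.

- **White bin:** the ring media jar is in the -y compartment, the filter cartridge in the middle and the black scraper in the +y compartment.
- **Yellow breeder box:** the green food pot is in the -y compartment and the red-capped dropper bottle in the +y compartment.

After the arm had backed away, the last scene and side pictures showed each item upright in a compartment of its own. The black jar, amber bottle, orange tub and the purple and pink look-alikes looked undisturbed.

No check failed. My position estimates from the different cameras disagreed by up to about 5 mm, which stayed within the clearances. The wrist force readings never went above about 7 N, but I only read them at the end of each move.

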